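# Sanitise the perfume tester caps

### The job

Clean the caps of the perfume testers: pull every cap that is still on its tester bottle straight off (they are held by a snug detent) and put them all, with the loose rose-gold cap from the counter, into the well of the white sanitiser, and set its timer dial so that the pointer stands at the long green mark. Once all the caps are in and the dial is set, press the red start pedal down to its stop, hold it there for about a second, and let it come back up. Leave the caps lying in the well, the dial at the mark, and the other things on the counter where they are.

Things in the scene. Friction and masses are not known exactly. Their poses are not given: they have to be found in the camera images.
- capA: gold cap pressed on tester bottleA, or None from the start (absent, bottle bare). Hollow block 30 x 30 x 36 mm (z), 35 g; origin at its centre, z towards its closed top; top 18 mm above, open rim 18 mm below the origin. Two sprung detent balls in the neck hold it: a straight pull along z of about 12 N (at most 20) frees it after 12 mm of travel; clear of the neck after 25 mm
- capB: black, gold band cap pressed on tester bottleB, or None from the start (absent, bottle bare). Hollow block 30 x 30 x 36 mm (z), 35 g; origin at its centre, z towards its closed top; top 18 mm above, open rim 18 mm below the origin. Two sprung detent balls in the neck hold it: a straight pull along z of about 12 N (at most 20) frees it after 12 mm of travel; clear of the neck after 25 mm
- capC: bright steel, black band cap pressed on tester bottleC, or None from the start (absent, bottle bare). Hollow block 30 x 30 x 36 mm (z), 35 g; origin at its centre, z towards its closed top; top 18 mm above, open rim 18 mm below the origin. Two sprung detent balls in the neck hold it: a straight pull along z of about 12 N (at most 20) frees it after 12 mm of travel; clear of the neck after 25 mm
- capD: white, gold band cap pressed on tester bottleD, or None from the start (absent, bottle bare). Hollow block 30 x 30 x 36 mm (z), 35 g; origin at its centre, z towards its closed top; top 18 mm above, open rim 18 mm below the origin. Two sprung detent balls in the neck hold it: a straight pull along z of about 12 N (at most 20) frees it after 12 mm of travel; clear of the neck after 25 mm
- capF: brown wooden, steel band cap pressed on tester bottleF, or None from the start (absent, bottle bare). Hollow block 30 x 30 x 36 mm (z), 35 g; origin at its centre, z towards its closed top; top 18 mm above, open rim 18 mm below the origin. Two sprung detent balls in the neck hold it: a straight pull along z of about 12 N (at most 20) frees it after 12 mm of travel; clear of the neck after 25 mm
- capE: rose-gold perfume-bottle cap with a brass band, the same 30 x 30 x 36 mm hollow block (origin at its centre, z towards its closed top), 28 to 50 g, already off and standing loose on the counter between the bottles and the sanitiser at the start
- bottleA: tester perfume bottle fixed to the counter on a 58 mm square, 6 mm thick brass foot: amber, 36 x 50 mm oblong. Origin at the centre of the foot's underside, z up. Its shoulder is 66 mm above the origin; a 14 x 18 mm neck, 25 mm tall, rises above that; a seated cap's lower rim is 1 mm above the shoulder
- bottleB: tester perfume bottle fixed to the counter on a 58 mm square, 6 mm thick brass foot: green, round, 48 mm diameter. Origin at the centre of the foot's underside, z up. Its shoulder is 74 mm above the origin; a 14 x 18 mm neck, 25 mm tall, rises above that; a seated cap's lower rim is 1 mm above the shoulder
- bottleC: tester perfume bottle fixed to the counter on a 58 mm square, 6 mm thick brass foot: clear, 44 mm square. Origin at the centre of the foot's underside, z up. Its shoulder is 82 mm above the origin; a 14 x 18 mm neck, 25 mm tall, rises above that; a seated cap's lower rim is 1 mm above the shoulder
- bottleD: tester perfume bottle fixed to the counter on a 58 mm square, 6 mm thick brass foot: pink, round, 52 mm diameter, tapering upward. Origin at the centre of the foot's underside, z up. Its shoulder is 70 mm above the origin; a 14 x 18 mm neck, 25 mm tall, rises above that; a seated cap's lower rim is 1 mm above the shoulder
- bottleF: tester perfume bottle fixed to the counter on a 58 mm square, 6 mm thick brass foot: dark blue, 30 x 54 mm oblong. Origin at the centre of the foot's underside, z up. Its shoulder is 78 mm above the origin; a 14 x 18 mm neck, 25 mm tall, rises above that; a seated cap's lower rim is 1 mm above the shoulder
- sanitiser: white ultraviolet sanitiser fixed on the counter, 170 (x) x 250 (y) x 80 mm high; origin at the centre of its underside, z up. Its open square well is on the -y side, its flat deck with the timer dial on the +y side (dial axis 79 mm from the origin along y)
- well (a point): centre of the well's floor, 30 mm above the counter; axes as the sanitiser's. The well is 146 mm (x) by 150 mm (y) inside, with upright walls 50 mm high; its rim is 80 mm above the counter
- dial (a joint): timer dial on the deck, rad: grows as it turns clockwise seen from above, range 0 to 5.3, stays where left (0.04 N m friction). At 0 its white pointer points along the sanitiser's -x. White scale marks every 0.52 rad from 0; the long green mark is at 2.6. Starts between 0.2 and 1.2
- dial_grip (a point): on the dial's axis at the height to grip: middle of its upright grip bar, 42 mm long (this point's x), 14 mm thick (y), top 7 mm above this point, bar rising 24 mm above a 44 mm round skirt; deck 37 mm below. Turns with the dial; its -x axis is the pointer's direction
- pedal (a joint): start pedal, rad: 0 at rest (plate raised 0.25 rad), grows as it is pressed, 0.25 at its stop (plate level). A spring lifts it back; about 4 N on the pad starts it, about 8 N holds it at the stop
- pedal_pad (a point): where to press: on the upper face of the red, 110 x 56 mm pedal plate, on its black rubber patch, 20 mm from the plate's free edge and about 90 mm from its hinge; the hinge line is along the point's y axis, on its +x side. At rest about 45 mm above the counter; it goes down 22 mm to the stop
- compact: rose powder compact, disc 60 mm across, 14 mm high, among the tester bottles; bystander, loose, origin at the centre of its underside, leave it alone
- cream: white ceramic cream jar, 52 mm diameter, 45 mm high; bystander, loose, origin at the centre of its underside, leave it alone
- lipstick: black and gold lipstick standing upright, 21 mm diameter, 64 mm high; bystander, loose, origin at the centre of its underside, leave it alone
- giftbox: blue gift box, 70 x 90 x 50 mm; bystander, loose, origin at the centre of its underside, leave it alone
- lotion: green lotion bottle standing upright, 48 mm diameter, 120 mm high; bystander, loose, origin at the centre of its underside, leave it alone
- brush: make-up brush with a wooden handle lying on the counter, 160 mm long; origin under its middle; bystander, loose, leave it alone
Things that resemble listed ones, but are neither listed nor needed, are in the scene too. What is shaped like the capA but purple is not meant. Leave any blue look-alike of the capE alone.

How it is judged:
By the outcome, as a careful person would: the job done as asked, in the order asked, and still so for the second after the job is handed in, with the robot touching nothing.
Of capA, capB, capC, capD, capF only 3 to 4 are there at a start; the rules pass over those that are not, and their reading is None.
At some moment in a run one of capE may be knocked a few centimetres aside while the robot is not near it.
Once in a run the grip may slacken for a moment while it holds something.
It also fails if it takes over 200 s, if anything falls off the work surface, if the arm or the gripper's body presses on something with over 40 N, if the wrist force passes 120 N, or if a joint passes its speed limit or range.

### The arm

A 7-joint arm with a two-finger parallel gripper is mounted at the origin on the work surface. World frame = base frame: x ahead of the robot, y to its left, z up, the work surface at z = 0. Lengths are in m, angles in rad, forces in N, time in s.
With the tool pointing down it reaches from about 0.425 to 0.975 m from the base axis. Payload 16.7 kg.
Tool frame: the origin (TCP) lies at the very end of the fingers, on their centre line; the grasp point (between the pads) lies 19 mm behind it (arm.grasp_offset is the distance from the TCP to the grasp point, in m); z points along the fingers, y is the line along which they close (so a half turn about z gives the same grasp; the last joint's range is limited). The gripper opens to 85 mm and grips with 20 to 120 N. Pads are 22 mm wide; open, the fingers measure 114 mm over their backs; the gripper's body (76 mm by 85 mm) begins 54 mm behind the grasp point. The pads swing forward as they close: fully open they stand 13 mm farther back than shut.
Start: joints at [1.054, 0.426, 0.074, 1.606, -0.034, 1.111, -0.067], TCP at [0.242, -0.63, 0.231] pointing down, gripper open.
Joint ranges: [-2.85, 2.85], [-0.5, 2.14], [-1.23, 1.37], [0.21, 2.46], [-1.02, 4.16], [0.16, 2.05], [-2.73, 2.73]. Speed limits (rad/s): [1.89, 1.89, 2.39, 2.39, 3.01, 3.01, 3.01].

### API

Orientations are given as a unit quaternion [x, y, z, w].
In Python, from cell import arm, jaws, kinematics, monitor, viewer, job, models gives the robot as it stands. Calls block until the motion is done:
- arm.move_to(position, orientation): joint-space move of the TCP to a pose.
- arm.movel(position, rot=None, velocity=0.15): straight line of the TCP; rot=None keeps the orientation; velocity is the mean speed in m/s.
- arm.movej(angles): joint-space move.
- jaws.set_gripper(opening, force=None): opening from 0.0 (shut) to 1.0 (fully open); force is the grip in N (None keeps the last); returns when the fingers have stopped.
- arm.sleep(seconds).
- kinematics.solve_ik(position, orientation): joint angles nearest the present ones, or None.
- monitor.read_state(): the state.
- viewer.capture(name): name is "scene" or "side" or "wrist"; returns (picture, depth): 400x640x3 uint8, red, green, blue; 400x640 float32, m along the optical axis (not along the pixel's ray), 0 where there is no reading.
- viewer.camera_info(name): a dict with "intrinsics" (3x3 intrinsics, pixels), "D" ([k1, k2, p1, p2, k3] as OpenCV has them; the pictures are not rectified), "position" and "rotation" of the camera in the world; the wrist camera has in their place "tool_from_camera" (4x4, takes a point from camera to tool coordinates, whose origin is the TCP and whose axes are the flange's). Camera axes: x right, y down, z forward; pixel columns grow to the right and rows downward; lengths in m; the calibration is good to about 2 mm. A picture is of the moment at which its call begins: read the wrist's pose just before it. camera_info takes no time and is no camera call.
A pose or a line that the arm cannot do raises arm.IKError and nothing moves.
- job.hand_in(): hands the job in; it is judged then, once.
Trained networks look in the newest picture that a camera, given by its name, has taken for a name from the list of things; names that differ only in an ending like _2 or _b are one class to them, and where a whole thing is asked for, a point or a joint stands for the part that bears it (a point fixed in the world has none). Each returns a list of dicts, best first, with "conf" (0 to 1); they miss things now and then, are a little off and sometimes report something else, mostly with a low value. They report only what shows in the picture. A call takes as long as a camera call. They do not tell look-alikes from the thing itself.
- models.search_frame(camera, target): "position" ([x, y, z] in m, in world coordinates, good to about 4 mm: the middle of the surface that is visible of it).
- models.masks_of(camera, target): "pixels" (400x640 bool, what is visible of it).
- models.spot_point(camera, target): "position" ([x, y, z] in m, in world coordinates, good to about 4 mm: a listed point, or the origin of a listed thing).
The state is a dict: "clock": time; "joints": joint angles; "qd": joint speeds; "joint_efforts": joint torques, N m; "ee_pos": TCP position; "ee_rot": TCP orientation; "wrist_force": force on the tool from outside, world axes, zero at the start; "torque": the same for the moment, N m; "opening": opening from 0.0 (shut) to 1.0 (fully open); "gripper_force": force on a finger pad.
Only numpy, scipy, OpenCV 4.12 (cv2) and the standard library are available. Lean on these libraries where they do the work, as an engineer would, in place of code of your own. Each camera call takes 0.05 s, during which the arm holds its last target. There are 200 camera calls.

## Working session

There is one attempt and no reset: what is moved stays moved. The work goes in short steps, each a Python script; the robot and the scene stay as the last script left them, time stands still between calls to the robot, and variables do not carry over. Pictures are saved under pics/ and viewed, at most 14 in all, crops included, and the job is handed in when it is done.

```bash
ls; mkdir -p pics
python3 - <<'E'
from cell import arm, jaws, kinematics, monitor, viewer, job, models
import cv2
s=monitor.read_state(); print(s)
for c in ("scene","side"):
    p,d=viewer.capture(c); cv2.imwrite(f"pics/{c}0.png",p[:,:,::-1])
    i=viewer.camera_info(c); print(c,i)
    for t in ["capA","capB","capC","capD","capF","capE","bottleA","bottleB","bottleC","bottleD","bottleF","sanitiser","well","dial_grip","pedal_pad"]:
        r=models.spot_point(c,t)
        print(t,[(x['position'],round(x['conf'],2)) for x in r[:3]])
print(monitor.read_state()['clock'])
E
```

```text
pics
{'clock': 0.0, 'joints': array([ 1.05446868,  0.42671561,  0.07383271,  1.60661637, -0.03411145,
        1.11079888, -0.06709172]), 'qd': array([1.21331046e-03, 1.80504859e-03, 6.86197483e-04, 9.83531275e-04,
       1.21132011e-03, 4.63789209e-05, 6.28852485e-04]), 'joint_efforts': array([ 1.19786881e-03, -9.49830222e+01,  3.76139671e+00, -4.63524127e+01,
        1.92044856e-02,  1.00482098e-02,  1.83242929e-05]), 'ee_pos': array([ 0.24193122, -0.62971217,  0.23061685]), 'ee_rot': array([ 9.83227698e-01,  1.82381154e-01, -1.53727547e-04, -6.20992915e-04]), 'wrist_force': array([-0.41501854,  0.39384754, -0.02967811]), 'torque': array([ 0.0108784 , -0.04509859, -0.01629069]), 'gripper_force': 0.0, 'opening': 1.0017418746732714}
scene {'intrinsics': array([[402.72018864,   0.        , 318.97555583],
       [  0.        , 402.72018864, 198.28879821],
       [  0.        ,   0.        ,   1.        ]]), 'D': array([-0.09259366,  0.        ,  0.        ,  0.        ,  0.        ]), 'position': array([ 1.24898311, -0.35031654,  0.88831397]), 'rotation': array([ 0.7912109 ,  0.48156962
[... 1505 characters left out ...]
, 0.61)]
capD [([0.5118, 0.2813, 0.1139], 0.59)]
capF [([0.5404, -0.4219, 0.0966], 0.84)]
capE [([0.5368, -0.019, 0.0173], 0.72), ([0.6249, -0.0037, 0.0168], 0.62)]
bottleA [([0.4568, -0.3029, 0.0036], 0.65), ([0.5101, 0.2798, 0.1154], 0.55)]
bottleB [([0.6135, -0.1722, -0.0009], 0.8), ([0.5335, -0.2438, 0.0016], 0.3), ([0.5288, 0.1578, 0.0291], 0.17)]
bottleC []
bottleD [([0.6251, -0.2998, -0.0025], 0.7)]
bottleF [([0.5439, -0.4191, 0.0036], 0.58)]
sanitiser [([0.5241, 0.2012, -0.0008], 0.64)]
well [([0.5312, 0.1579, 0.0283], 0.75), ([0.4576, -0.306, 0.0851], 0.2)]
dial_grip [([0.5094, 0.2775, 0.1169], 0.59)]
pedal_pad [([0.4039, 0.4331, 0.0408], 0.6), ([0.4578, -0.3041, 0.0828], 0.44)]
1.6
```

View pics/scene0.png

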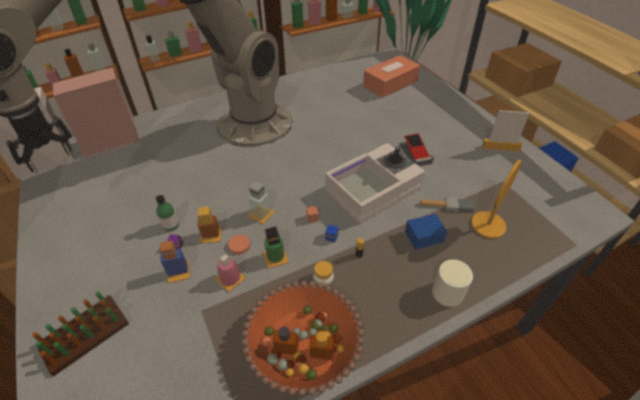

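View pics/side0.png

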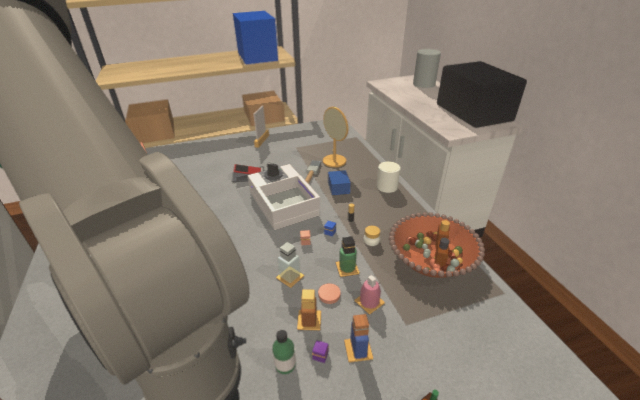

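The feed shows caps on A (208,212), B (273,235), C (258,188) and F (168,248). D (228,262) is bare. Loose capE is at (312,213), with decoys in blue at (331,233) and purple at (175,240). Next I'll measure from the wrist camera.

```bash
cat > h.py <<'E'
from cell import arm, jaws, kinematics, monitor, viewer, job, models
import cv2, numpy as np
from scipy.spatial.transform import Rotation as R
def down(yaw): return (R.from_euler('z',yaw)*R.from_euler('x',np.pi)).as_quat()
def best(p,yaws):
    q0=monitor.read_state()['joints']; c=[]
    for y in yaws:
        q=kinematics.solve_ik(p,down(y))
        if q is not None: c.append((np.abs(np.array(q)-q0).max()+0.3*abs(q[6]),y))
    return min(c)[1]
def cloud(cam,save=None):
    s=monitor.read_state(); pic,d=viewer.capture(cam); i=viewer.camera_info(cam)
    if save: cv2.imwrite(f"pics/{save}.png",pic[:,:,::-1])
    v,u=np.mgrid[0:400,0:640]
    n=cv2.undistortPoints(np.stack([u,v],-1).reshape(-1,1,2).astype(float),i['intrinsics'],i['D']).reshape(400,640,2)
    P=np.dstack([n[...,0]*d,n[...,1]*d,d])
    if cam=="wrist":
        T=i['tool_from_camera']; P=P@T[:3,:3].T+T[:3,3]
        P=R.from_quat(s['ee_rot']).apply(P.reshape(-1,3)).reshape(P.shape)+s['ee_pos']
    else: P=R.from_quat(i['rotation']).apply(P.reshape(-1,3)).reshape(P.shape)+i['position']
    P[d<=0]=np.nan
    return pic,P
def rect(P,c,r,z0,z1):
    m=(np.hypot(P[...,0]-c[0],P[...,1]-c[1])<r)&(P[...,2]>z0)&(P[...,2]<z1)
    q=P[m]
    if len(q)<20: return None
    (x,y),(w,h),a=cv2.minAreaRect((q[:,:2]*1000).astype(np.float32))
    return x/1000,y/1000,w,h,np.radians(a),np.percentile(q[:,2],[5,50,95]).round(4),len(q)
def st(): 
    s=monitor.read_state(); return round(s['clock'],1),s['ee_pos'].round(4),s['wrist_force'].round(1),round(s['opening'],3),round(s['gripper_force'],1)
E
python3 - <<'E'
from h import *
print(viewer.camera_info('wrist'))
p=[0.53,-0.29,0.42]; y=best(p,[0,np.pi/2,-np.pi/2,np.pi]); print(y)
arm.move_to(p,down(y)); arm.sleep(.3); print(st())
pic,P=cloud('wrist','w1'); np.save('w1.npy',P)
for n,c,s in [('A',(.458,-.306),66),('B',(.616,-.171),74),('C',(.449,-.15),82),('D',(.626,-.301),70),('F',(.543,-.421),78)]:
    print(n,rect(P,c,.03,s/1000+.029,s/1000+.05), 'foot',rect(P,c,.045,.003,.014))
E
```

```text
{'intrinsics': array([[293.3652885 ,   0.        , 318.38507565],
       [  0.        , 293.3652885 , 198.33822597],
       [  0.        ,   0.        ,   1.        ]]), 'D': array([-0.03796415,  0.        ,  0.        ,  0.        ,  0.        ]), 'tool_from_camera': array([[-1.63934364e-03, -9.45535478e-01, -3.25514933e-01,
         8.35544220e-02],
       [ 9.99998350e-01, -1.80493754e-03,  2.06723363e-04,
        -6.82875706e-04],
       [-7.82998397e-04, -3.25514057e-01,  9.45536877e-01,
        -1.42483416e-01],
       [ 0.00000000e+00,  0.00000000e+00,  0.00000000e+00,
         1.00000000e+00]])}
1.5707963267948966
(3.7, array([ 0.5298, -0.2904,  0.4198]), array([-0.5,  0.5, -0. ]), 1.0, 0.0)
A (0.45681658935546876, -0.30594781494140627, 30.039268493652344, 30.019725799560547, np.float64(1.20357450882247), array([0.1004, 0.1027, 0.1042]), 361) foot (0.4622959594726562, -0.3081724853515625, 57.87839889526367, 69.75309753417969, np.float64(1.2021891324234109), array([0.004 , 0.0058, 0.0074]), 343)
B (0.6148692626953125, -0.17203608703613282, 30.696155548095703, 30.11976623535156
[... 302 characters left out ...]
15649414, np.float64(0.541382300093412), array([0.1166, 0.1186, 0.1202]), 497) foot (0.449284423828125, -0.1494708709716797, 58.435691833496094, 58.03342056274414, np.float64(0.5553104661469582), array([0.004 , 0.0057, 0.0077]), 314)
D None foot (0.62462890625, -0.3035867919921875, 58.314598083496094, 57.29701232910156, np.float64(0.34606669824775954), array([0.004 , 0.006 , 0.0091]), 254)
F (0.5404707641601563, -0.4220062255859375, 30.37505531311035, 29.843921661376953, np.float64(1.3824888666473012), array([0.11  , 0.1149, 0.1163]), 314) foot (0.5407094116210938, -0.42169125366210936, 57.33634948730469, 57.90595245361328, np.float64(1.367004315963199), array([0.0043, 0.006 , 0.008 ]), 319)
```

View pics/w1.png

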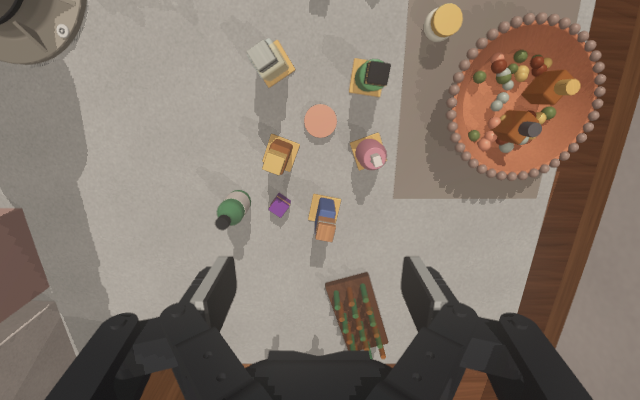

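Run:
```python
from h import *
p=[0.50,0.17,0.42]; y=best(p,[0,np.pi/2,-np.pi/2,np.pi]); print(y)
arm.move_to(p,down(y)); arm.sleep(.3); print(st())
pic,P=cloud('wrist','w2'); np.save('w2.npy',P)
print('rim',rect(P,(.52,.2),.17,.075,.085)); print('floor',rect(P,(.525,.158),.1,.025,.036))
print('barTop',rect(P,(.509,.279),.035,.119,.13)); print('bar',rect(P,(.509,.279),.035,.107,.13))
print('E',rect(P,(.538,-.02),.03,.03,.045)); print('padregion',rect(P,(.405,.434),.09,.015,.06))
for t in ['well','dial_grip','pedal_pad','capE','sanitiser']: print(t,[(x['position'],round(x['conf'],2)) for x in models.spot_point('wrist',t)[:2]])
```

```text
3.141592653589793
(5.7, array([0.5002, 0.1696, 0.4199]), array([-0.7,  0.9,  0.7]), 1.001, 0.0)
rim (0.519615966796875, 0.2007398681640625, 171.25160217285156, 250.3796844482422, np.float64(0.14625421574345382), array([0.0782, 0.08  , 0.0817]), 6154)
floor (0.5205279541015625, 0.15649566650390626, 159.67843627929688, 151.2814178466797, np.float64(0.1436748443591712), array([0.0295, 0.0311, 0.0328]), 6342)
barTop (0.5081493835449219, 0.27937042236328125, 14.780996322631836, 42.045127868652344, np.float64(0.7903667564641819), array([0.1212, 0.124 , 0.1256]), 253)
bar (0.5082063903808594, 0.27950238037109376, 15.322766304016113, 41.970149993896484, np.float64(0.7575391015502384), array([0.1102, 0.1237, 0.1255]), 314)
E (0.5341644897460938, -0.020437898635864257, 28.854799270629883, 30.428831100463867, np.float64(1.29377004914711), array([0.0329, 0.0357, 0.0375]), 262)
padregion (0.4367723693847656, 0.42672467041015627, 70.50283813476562, 110.98104095458984, np.float64(1.3629362042400486), array([0.022 , 0.0356, 0.0473]), 2142)
well [([0.5257, 0.1538, 0.0291], 0.86)]
dial_grip [([0.5066, 0.2789, 0.1125], 0.96), ([0.4496, -0.1498, 0.0009], 0.62)]
pedal_pad [([0.406, 0.4341, 0.0404], 0.67), ([0.4498, -0.3044, 0.0812], 0.18)]
capE [([0.5369, -0.0199, 0.0179], 0.8), ([0.626, -0.0057, 0.012], 0.56)]
sanitiser []
```

View pics/w2.png

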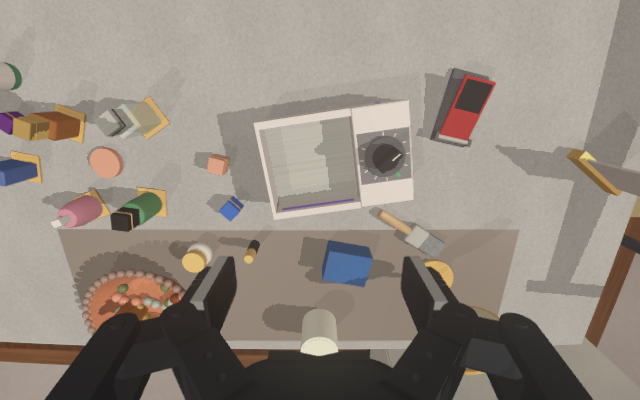

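```bash
cat >> h.py <<'E'
S=np.array([.5196,.2007]); SY=.145
def san(x,y): return S+R.from_euler('z',SY).as_matrix()[:2,:2]@np.array([x,y])
H=np.pi/2
def go(p,y,v=.3): arm.movel(list(p),down(y),velocity=v)
def pick(c,a,ztcp,pull,F=70):
    y=best([c[0],c[1],.2],[a+k*H for k in range(-4,4)])
    jaws.set_gripper(.8)
    arm.move_to([c[0],c[1],.2],down(y)); go([c[0],c[1],ztcp],y,.12)
    jaws.set_gripper(0.0,F); print('grip',st())
    if pull: go([c[0],c[1],ztcp+.035],y,.04); print('pulled',st())
    go([c[0],c[1],.22],y,.2); arm.sleep(.3); print('up',st()); return monitor.read_state()['opening']>.2
def place(xy,ztcp):
    y=best([xy[0],xy[1],.22],[SY+H,SY-H])
    arm.move_to([xy[0],xy[1],.22],down(y)); arm.sleep(.2); print('over',st())
    go([xy[0],xy[1],ztcp],y,.12); jaws.set_gripper(.5); go([xy[0],xy[1],.2],y,.2); print('placed',st())
E
python3 - <<'E'
from h import *
P=np.load('w2.npy'); q=P.reshape(-1,3); q=q[np.isfinite(q[:,0])]
l=(q[:,:2]-S)@R.from_euler('z',SY).as_matrix()[:2,:2]
rim=(np.abs(q[:,2]-.08)<.006)&(np.abs(l)<[.09,.13]).all(1)
a=l[rim]
m=a[np.abs(a[:,1]+.04)<.03]; print('x walls inner',np.sort(m[m[:,0]<0][:,0])[[0,-1]],np.sort(m[m[:,0]>0][:,0])[[0,-1]])
m=a[np.abs(a[:,0])<.03]; lo=m[m[:,1]<-.04][:,1]; hi=m[m[:,1]>-.04][:,1]
print('y',np.percentile(lo,[0,2,98,100]),np.percentile(hi,[0,2,50]))
print(P.shape, pick((.5345,-.0203),1.294,.004,False))
E
```

```text
x walls inner [-0.08531807 -0.07313387] [0.07234759 0.08541115]
y [-0.12517132 -0.12467718 -0.11866997 -0.11839459] [0.03129358 0.0319471  0.05787275]
grip (9.7, array([ 0.5347, -0.0204,  0.0044]), array([-1.7, -0.6,  7.2]), 0.341, 69.1)
up (11.2, array([ 0.5343, -0.0202,  0.2195]), array([ 0.1, -0.7, -0.4]), 0.337, 73.6)
(400, 640, 3) True
```

Run:
```python
from h import *
W=-.0435
place(san(-.03,W-.053),.037)
if pick((.4568,-.3059),1.2036,.071,True): place(san(.03,W-.0265),.039)
```

```text
over (12.7, array([0.504 , 0.1005, 0.2199]), array([-0.3, -0.5,  0.2]), 0.337, 74.0)
placed (15.6, array([0.5033, 0.1006, 0.199 ]), array([-0.4,  0.1, -1. ]), 0.498, 0.0)
grip (19.1, array([ 0.457 , -0.3061,  0.0716]), array([-1.9,  1. ,  6.8]), 0.338, 68.7)
pulled (20.1, array([ 0.4566, -0.3058,  0.1058]), array([-0.9, -0. ,  0. ]), 0.34, 71.1)
up (21.2, array([ 0.4565, -0.3057,  0.2191]), array([-0.5,  0.6, -0.1]), 0.34, 71.1)
over (23.0, array([0.5596, 0.1348, 0.22  ]), array([ 0.4, -0.7, -0.4]), 0.342, 71.1)
placed (25.9, array([0.5588, 0.1355, 0.1989]), array([-0.8, -0.1, -0.7]), 0.499, 0.0)
```

Run:
```python
from h import *
W=-.0435
ok=pick((.5405,-.4218),1.375,.083,True)
if ok: place(san(-.03,W),.039)
if ok:
    ok=pick((.6149,-.1720),1.431,.079,True)
    if ok: place(san(.03,W+.0265),.039)
if ok:
    ok=pick((.4493,-.1490),.548,.087,True)
    if ok: place(san(-.03,W+.053),.039)
if ok:
    p=[0.50,0.17,0.42]; arm.move_to(p,down(best(p,[np.pi,-np.pi])));arm.sleep(.3)
    cloud('wrist','w3'); print(st())
```

```text
grip (29.9, array([ 0.5407, -0.422 ,  0.0837]), array([-1.2,  0.8,  5.9]), 0.343, 69.1)
pulled (30.9, array([ 0.5403, -0.4217,  0.1177]), array([-0.2, -0.5, -1.2]), 0.341, 70.9)
up (31.8, array([ 0.5402, -0.4216,  0.2191]), array([ 0.1, -1. , -0.1]), 0.34, 70.9)
over (34.1, array([0.4965, 0.1528, 0.2199]), array([0.3, 0.4, 0. ]), 0.341, 70.7)
placed (37.0, array([0.4957, 0.1529, 0.199 ]), array([ 0.1, -0.4, -0.2]), 0.497, 0.0)
grip (40.3, array([ 0.6154, -0.1721,  0.0797]), array([-0. , -0.7,  5.3]), 0.345, 69.6)
pulled (41.3, array([ 0.6147, -0.172 ,  0.1137]), array([0. , 0.4, 0.3]), 0.338, 70.9)
up (42.3, array([ 0.6146, -0.1719,  0.2191]), array([-0.5,  0.4,  0.3]), 0.341, 70.9)
over (43.9, array([0.5522, 0.1871, 0.2199]), array([ 0.1,  0.5, -0.4]), 0.337, 71.0)
placed (46.8, array([0.5513, 0.1878, 0.1989]), array([-0.7, -0.8, -0.3]), 0.501, 0.0)
grip (50.0, array([ 0.4495, -0.1492,  0.0875]), array([-2.9,  1. ,  9.9]), 0.342, 68.3)
pulled (51.0, array([ 0.4491, -0.149 ,  0.1218]), array([0. , 0.2, 0.3]), 0.343, 71.4)
up (51.9, array([ 0.449 , -0.1488,  0.2193]), array([-0.6, -0.5,  0.2]), 0.341, 71.4)
over (53.5, array([0.4889, 0.2046, 0.22  ]), array([ 1. , -0.8, -0.5]), 0.341, 71.2)
placed (56.4, array([0.4881, 0.2053, 0.199 ]), array([ 0.2, -0.7, -0.1]), 0.5, 0.0)
(58.4, array([0.5   , 0.17  , 0.4199]), array([ 0.9, -0.8, -0.2]), 0.5, 0.0)
```

View pics/w3.png

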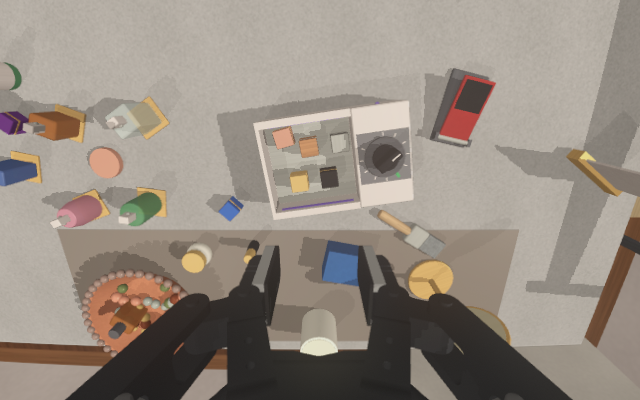

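Run:
```python
from h import *
c=san(0,.079); print(c)
arm.move_to([c[0]-.0,c[1],.26],down(best([c[0],c[1],.26],[2.345,-.797])))
arm.sleep(.3)
for _ in range(2):
    s=st(); pic,P=cloud('wrist','w4'); print(s,rect(P,c,.035,.119,.13),rect(P,c,.035,.112,.13))
y0=2.345
for b in (0,-np.pi):
    print([kinematics.solve_ik([c[0],c[1],z],down(2.345+b-t)) is not None for z in (.104,.2) for t in (0,.4,.8,1.2,1.66)])
```

```text
[0.5081851  0.27887097]
(59.7, array([0.5085, 0.2785, 0.2604]), array([-0.2,  0.2,  0.2]), 0.503, 0.0) (0.5076658325195312, 0.27962417602539064, 13.782442092895508, 41.318443298339844, np.float64(0.760737691177478), array([0.1218, 0.1242, 0.1257]), 562) (0.5077148742675781, 0.27968109130859375, 13.847945213317871, 41.31132125854492, np.float64(0.7669893952574118), array([0.1212, 0.1242, 0.1256]), 578)
(59.8, array([0.5084, 0.2786, 0.2603]), array([-1. , -0.4, -0.1]), 0.5, 0.0) (0.5075472412109375, 0.279770751953125, 13.824175834655762, 40.92951202392578, np.float64(0.7649600665067714), array([0.1216, 0.1242, 0.1255]), 563) (0.5075438537597656, 0.2797844848632812, 13.8998441696167, 40.92631912231445, np.float64(0.7685571981911414), array([0.1208, 0.1242, 0.1255]), 580)
[True, True, True, True, True, True, True, True, True, True]
[True, True, True, True, True, True, True, True, True, True]
```

All five caps are in the well, at (283,138), (308,147), (338,143), (299,181) and (329,178). Next is the dial, which reads about 0.95 and has to reach 2.6.

Run:
```python
from h import *
c=(.5078,.2795); y0=best([*c,.26],[2.337,2.337-np.pi]); D=1.65
q=[kinematics.solve_ik([*c,.105],down(y0-t)) for t in (0,.55,1.1,1.65)]; print(y0,np.round(q,2)[:,[0,6]])
go([*c,.2],y0); go([*c,.105],y0,.1); jaws.set_gripper(0.0,40); print(st())
for k in range(1,9): arm.movel([*c,.105],down(y0-D*k/8),velocity=.05)
arm.sleep(.3); s=monitor.read_state(); print(st(),R.from_quat(s['ee_rot']).as_euler('ZYX'),s['torque'].round(2))
jaws.set_gripper(.5); go([*c,.26],y0-D,.15); arm.sleep(.3)
pic,P=cloud('wrist','w5'); r=rect(P,c,.035,.119,.13); r2=rect(P,c,.035,.112,.13);print(r,r2)
for x in (r,r2):
    a=x[4]+(H if x[3]>x[2] else 0); print('dial',[np.pi+SY-a+k*np.pi for k in(-1,0,1)])
```

```text
2.337 [[ 0.01 -0.27]
 [-0.06 -0.77]
 [-0.14 -1.26]
 [-0.21 -1.75]]
(61.6, array([0.5081, 0.2796, 0.1056]), array([-0.9, -1.8,  5. ]), 0.151, 41.5)
(64.8, array([0.5089, 0.2795, 0.1055]), array([ 5.5, -1.2,  6.3]), 0.155, 41.7) [ 6.93448294e-01 -1.63808526e-03  3.14065480e+00] [-0.32 -1.01 -0.04]
(0.5083478698730469, 0.2796203308105469, 40.64697265625, 13.183671951293945, np.float64(0.6898430113790237), array([0.1222, 0.1241, 0.1254]), 552) (0.508387939453125, 0.2796534118652344, 40.75090789794922, 13.183671951293945, np.float64(0.6898429447999964), array([0.1212, 0.124 , 0.1253]), 574)
dial [np.float64(-0.5448430113790237), np.float64(2.5967496422107694), np.float64(5.738342295800562)]
dial [np.float64(-0.5448429447999965), np.float64(2.5967497087897966), np.float64(5.73834236237959)]
```

Run:
```python
from h import *
im=cv2.imread('pics/w5.png'); cv2.imwrite('pics/w5v.png',im)
p=[.43,.40,.30]; arm.move_to(p,down(best(p,[0,H,-H,np.pi]))); jaws.set_gripper(0.0); arm.sleep(.3)
pic,P=cloud('wrist','w6'); 
for _ in range(2): print([(x['position'],round(x['conf'],2)) for x in models.spot_point('wrist','pedal_pad')[:2]])
red=(pic[...,0]>90)&(pic[...,1]<60)&(P[...,2]<.07)&(np.hypot(P[...,0]-.43,P[...,1]-.43)<.09)
q=P[red]; print(len(q),cv2.minAreaRect((q[:,:2]*1000).astype(np.float32)))
A=np.c_[q[:,:2],np.ones(len(q))]; print(np.linalg.lstsq(A,q[:,2],rcond=None)[0], q[:,2].min(),q[:,2].max())
print(st())
```

```text
[([0.4068, 0.433, 0.043], 0.62)]
[([0.4068, 0.433, 0.043], 0.62)]
2 ((419.90301513671875, 406.4466552734375), (13.39206600189209, 0.0), 157.43588256835938)
[-0.30253256  0.17939232  0.0924095 ] 0.03595694044351411 0.04062019254792437
(68.3, array([0.43, 0.4 , 0.3 ]), array([-1.1,  0.1, -0.8]), 0.004, 0.0)
```

View pics/w5.png

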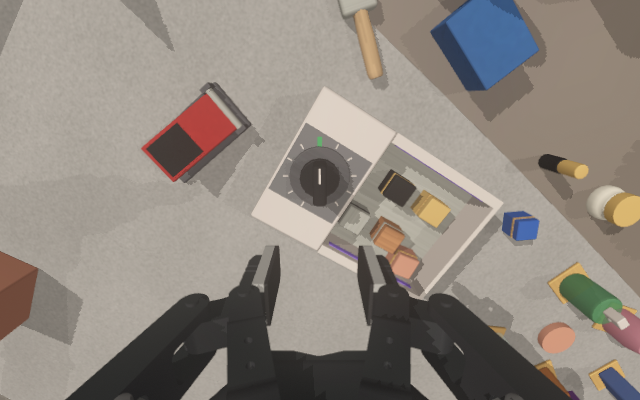

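View pics/w6.png

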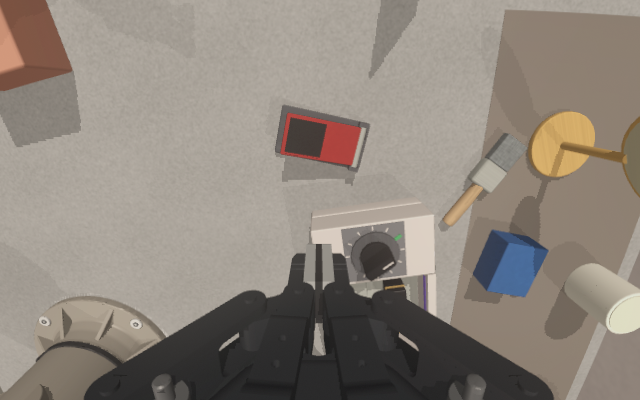

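The pointer in w5 (320,177) lines up with the green mark (320,141). The pedal's rubber patch is at (305,138) in w6. I'll press on it there with the fingers shut.

Run:
```python
from h import *
pic,P=cloud('wrist')
print([P[v,u].round(4) for u,v in ((305,138),(292,136),(318,140),(345,143))])
c=P[138,305]; n=np.array([.406,.4335,.043])
if np.linalg.norm(c-n)<.02:
    x,y=n[:2]; yaw=best([x,y,.12],[0,H,-H,np.pi])
    arm.move_to([x,y,.12],down(yaw)); go([x,y,.052],yaw,.1); print(st())
    z=.052
    while z>.012:
        z-=.002; go([x,y,z],yaw,.03); s=st(); print(round(z,3),s[1],s[2])
        if s[2][2]>16: break
    arm.sleep(1.2); print(st()); go([x,y,.06],yaw,.05); go([x,y,.15],yaw); print(st())
```

```text
[array([0.4113, 0.4324, 0.0416]), array([0.3944, 0.4359, 0.0479]), array([0.4289, 0.4289, 0.0359]), array([0.4669, 0.4235, 0.0271])]
(70.0, array([0.4061, 0.4338, 0.0524]), array([ 0.5,  0.1, -0.4]), 0.001, 0.0)
0.05 [0.4062 0.4336 0.0503] [ 0.3 -0.  -0. ]
0.048 [0.406  0.4334 0.048 ] [-0.3 -0.7  0.2]
0.046 [0.406  0.4334 0.0459] [ 0.6 -0.   0.1]
0.044 [0.4061 0.4337 0.044 ] [0.1 0.3 2. ]
0.042 [0.406  0.4338 0.042 ] [-0.2  1.8  3.8]
0.04 [0.406  0.4337 0.0401] [0.  1.1 3.7]
0.038 [0.406  0.4336 0.038 ] [-0.3  1.9  4.6]
0.036 [0.406  0.4336 0.0361] [0.3 2.2 4.9]
0.034 [0.406  0.4336 0.0341] [-0.4  1.7  5.2]
0.032 [0.406  0.4336 0.0321] [-1.8  0.9  6.1]
0.03 [0.406  0.4337 0.0302] [-1.4  2.5  5.9]
0.028 [0.4058 0.4337 0.0282] [-1.7  1.6  5.2]
0.026 [0.4058 0.4337 0.0262] [-1.6  1.8  6. ]
0.024 [0.4058 0.4338 0.0242] [-2.8  2.3  7. ]
0.022 [0.4056 0.4338 0.0222] [-3.4  2.7  8.2]
0.02 [0.4057 0.4339 0.0209] [-5.5 -2.1 19.2]
(75.2, array([0.4057, 0.4339, 0.0209]), array([-6.8, -0.9, 19.6]), 0.0, 9.6)
(76.6, array([0.4063, 0.4336, 0.1508]), array([ 0.7, -0.8, -0.5]), 0.002, 0.0)
```

Run:
```python
from h import *
p=[.46,.25,.42]; arm.move_to(p,down(best(p,[np.pi,-np.pi,0,H,-H]))); arm.sleep(.4)
pic,P=cloud('wrist','w7'); print(rect(P,(.406,.4335),.008,.0,.08)); print(rect(P,(.508,.2795),.035,.119,.13))
```

```text
(0.4059940490722656, 0.4338952331542969, 14.597006797790527, 14.173559188842773, np.float64(1.5273961220904202), array([0.0414, 0.0435, 0.046 ]), 91)
(0.5082457885742188, 0.27922213745117186, 41.694175720214844, 14.27723503112793, np.float64(0.6843244089681615), array([0.1215, 0.1241, 0.1257]), 273)
```

View pics/w7.png

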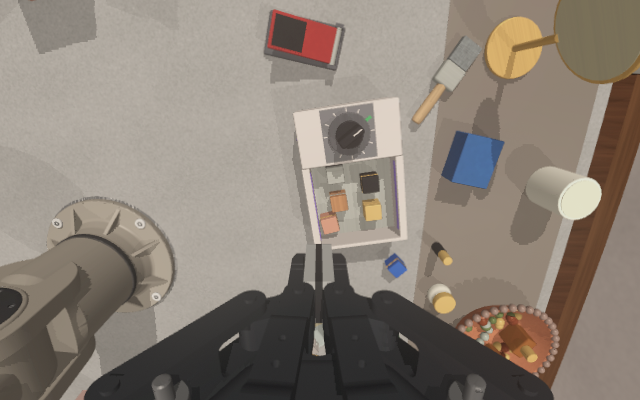

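The picture shows all five caps in the well, the pointer (357,132) aimed at the green mark (369,118), and the pedal back up (pad height 43 mm).

```bash
python3 -c "
from cell import job
print(job.hand_in())"
```

```text
the job is handed in; nothing more can be done
None
```

I handed the job in: caps A, B, C, F and the rose-gold cap are in the well (bottle D was bare), the dial measures about 2.6 at the green mark, and the pedal was pressed to its stop, held for 1.2 s and released.

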